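# Set the bearing cap of a drill spindle head

## Robot

A 6-joint arm with a two-finger parallel gripper is mounted at the origin on the work surface. World frame = base frame: x ahead of the robot, y to its left, z up, the work surface at z = 0. Lengths are in m, angles in rad, forces in N, time in s.
With the tool pointing down it reaches from about 0.425 to 0.925 m from the base axis. Payload 12.5 kg.
Tool frame: the origin (TCP) lies at the very end of the fingers, on their centre line; the grasp point (between the pads) lies 19 mm behind it; z points along the fingers, y is the line along which they close (so a half turn about z gives the same grasp; the last joint's range is limited). The gripper opens to 85 mm and grips with 20 to 120 N. Pads are 22 mm wide; open, the fingers measure 114 mm over their backs; the gripper's body (76 mm by 85 mm) begins 54 mm behind the grasp point. The pads swing forward as they close: fully open they stand 13 mm farther back than shut.
Start: joints at [1.223, 0.491, 1.559, -0, 1.092, -0.106], TCP at [0.15, 0.607, 0.196] pointing down, gripper open.
Joint ranges: [-3.1, 3.1], [-0.84, 2.19], [0.05, 2.79], [-1.13, 4.28], [0.06, 2.93], [-2.69, 2.69]. Speed limits (rad/s): [2.22, 2.22, 2.79, 3.14, 3.14, 3.14].

## Interface

Orientations are given as a unit quaternion [x, y, z, w].
In Python, from workcell import manip, viewer, ticket gives the robot as it stands. The module is installed in compiled form; this text tells all that it offers.
- The arm moves only by the tool apply_moves, never from a script. Its argument "motion" is a list of rows, each a list of 6 numbers: the shift along the tool's x, y, z in parts of the range, where 1.0 means 750 mm, then the turn, a rotation vector about the tool's x, y, z in normalised numbers (1 is 360 degrees). In form: [[dx, dy, dz, ax, ay, az], ...]. A call has 1 to 12 rows; each row is the pose to reach, as a shift and turn from the pose commanded when the call began, along the tool's axes at that moment; what a row does not reach only later rows make up. A row lasts 1/10 s, in which the tool goes at most 50 mm and 8.59 degrees, less where a joint would pass 70% of its speed; a pose out of reach is approached as far as the arm can. Shift and turn numbers lie between -1 and 1, and a call with a number outside is refused. A call with a gripper value outside its range is refused whole. "jaw" is the opening, from 0 (shut) to 1 (fully open), set as the call begins (left out, the last holds). The fingers move at their own pace and stop on an object; the grip force is fixed at half the most. Time passes only in rows, so rows that repeat a pose let the fingers close. It gives the time, the measured TCP pose, the force, the opening and the grip force at its end, in the units of the state.
- manip.read_state(): the state, without advancing time (a new reading comes with each control period).
- viewer.grab_frame(name): name is "side" or "top"; returns a dict with "img" (384x512x3 uint8, red, green, blue), "K" (3x3 intrinsics, pixels), "k1" (the pictures are not rectified: a ray, as slopes to the right and down, at radius r is drawn at 1 + k1 r^2 times it, then the intrinsics apply), "T" (4x4, takes a point from camera to world coordinates). Camera axes: x right, y down, z forward; pixel columns grow to the right and rows downward; lengths in m; the calibration is good to about 2 mm. A picture is of the moment at which its call begins. There is no depth.
- ticket.finish_job(): hands the job in; it is judged then, once.
The state is a dict: "clock": time; "joint_pos": joint angles; "joint_vel": joint speeds; "tau": joint torques, N m; "eef_pos": TCP position; "tcp_rot": TCP orientation; "wrist_force": force on the tool from outside, world axes, zero at the start; "torque": the same for the moment, N m; "opening": finger opening in m; "grasp_force": force on a finger pad.
Only numpy, scipy, OpenCV 4.12 (cv2) and the standard library are available. Lean on these libraries where they do the work, as an engineer would, in place of code of your own. Each camera call takes 0.05 s, during which the arm holds its last target. There are 200 camera calls.

## Task

First turn the bar-shaped spindle-lock knob on the spindle head clockwise until it clicks past its detent into the locked position. Then screw the large knurled end cap clockwise all the way down until it bottoms out, back it off a quarter turn, and finish while still holding it there firmly in the gripper, not letting go, so that it can be pinned. Leave the knob locked and the loose parts lying around the spindle head where they are.

Things in the scene. Friction and masses are not known exactly. Their poses are not given: they have to be found in the camera images.
- head: fixed spindle head: dark plate 120 (its x) x 250 (y) x 14 mm; origin: centre of the plate's underside, z up; place and yaw (about +-1 rad) vary. At x 0, y +60 mm a round grey housing: 104 mm across at the foot, 80 mm up to 58 mm above the bench, neck 44 mm across up to 85 mm, knurled cap on top. At x 0, y -75 mm a grey block 62 x 62 mm, top 40 mm above the bench, carries the knob
- cap: large knurled steel end cap, round, upright, 52 mm across, 34 mm high plus a 4 mm dark boss on top; already started on its thread, vertical axis. Origin: centre of its underside, 86 mm above the bench when bottomed; it rises 4 mm a turn as it is unscrewed (anticlockwise from above) and sinks as it is screwed on (clockwise)
- cap_grip (a point): point on the cap's axis, half way up its knurled side (17 mm above its underside), about 104 mm above the bench; fingers from above may close on the side at any yaw and have free room down to 65 mm above the bench
- cap_turn (a joint): angle in rad by which the cap is unscrewed: 0 = bottomed on its hard stop, grows anticlockwise seen from above; it starts between 1.9 and 3.1 (several grasps are needed). It runs with about 0.08 N m of friction, stays where it is left, and stops dead at 0
- knob: black spindle-lock knob: disc 48 mm across and 9 mm high, on it a bar grip 46 mm long (knob's own x), 14 mm wide (y), 30 mm high, with a small steel dot at the +x end. Origin on its vertical axis at its underside, 41 mm above the bench; the bar spans 50 to 80 mm above the bench
- knob_grip (a point): point on the knob's axis inside the bar, 71 mm above the bench: place to grip the bar across its 14 mm width from above; axes as the knob's
- knob_turn (a joint): knob angle in rad, grows clockwise seen from above: 0 = unlocked (end stop), bar along the head's x; 1.4 = locked (end stop). An over-centre spring makes the detent: it resists with about 0.15 N m from the start, fading to nothing at the hump at 0.7 and springing back if let go before it; past it the spring snaps the knob on to 1.4 and keeps it there
- spacer: bystander: plain steel spacer ring, 56 mm across, 36 mm hole, 14 mm high, lying flat beyond or beside the plate; origin at the centre of its underside
- small_cap: bystander: small smooth steel cap, 34 mm across, 26 mm high, a spare, lying near the plate; not the cap to turn; origin at the centre of its underside
- wrench: bystander: steel open-ended wrench 150 mm long lying flat on the robot's side of the plate; its origin lies on the underside, near mid-length

How it is judged:
By the outcome, as a careful person would: the job done as asked, in the order asked, and still so for the second after the job is handed in, while the arm keeps its last pose, push and grip.
It also fails if it takes over 61 s, if anything falls off the work surface, if the arm or the gripper's body presses on something with over 40 N, if the wrist force passes 120 N, or if a joint passes its speed limit or range.

## Working session

There is one attempt and no reset: what is moved stays moved. The work goes in short steps, Python scripts to look and compute and a tool call to move; the robot and the scene stay as the last step left them, time stands still between calls to the robot, and variables do not carry over. Pictures are saved under pics/ and viewed, at most 10 in all, crops included, and the job is handed in when it is done.

Besides the shell and the picture viewer there is one more tool, called after "Call:" as name(argument=value, ...), one argument or row to a line, values as JSON. apply_moves: Moves the arm, as the interface text tells. Its arguments: {"type":"object","properties":{"motion":{"type":"array","items":{"type":"array","items":{"type":"number"}}},"jaw":{"type":"number"}},"required":["motion"]}

```bash
mkdir -p pics; cat > h.py <<'E'
import numpy as np, cv2
from workcell import manip, viewer, ticket
def grab(n,f):
    d=viewer.grab_frame(n); cv2.imwrite(f'pics/{f}.png',cv2.cvtColor(d['img'],cv2.COLOR_RGB2BGR)); return d
def ray(d,u,v):
    K=d['K']; a=np.array([(u-K[0,2])/K[0,0],(v-K[1,2])/K[1,1]]); s=a.copy()
    for _ in range(20): s=a/(1+d['k1']*(s@s))
    T=d['T']; return T[:3,3], T[:3,:3]@np.array([s[0],s[1],1])
def onz(d,u,v,z):
    o,r=ray(d,u,v); return o+r*(z-o[2])/r[2]
def proj(d,p):
    T=d['T']; c=T[:3,:3].T@(np.array(p)-T[:3,3]); s=c[:2]/c[2]; s=s*(1+d['k1']*(s@s)); K=d['K']
    return np.array([K[0,0]*s[0]+K[0,2],K[1,1]*s[1]+K[1,2]])
E
python3 - <<'E'
from h import *
for n in('top','side'):
    d=grab(n,n+'0'); print(n,d['K'].round(1).tolist(),d['k1'],d['T'].round(3).tolist())
s=manip.read_state(); print(s)
E
```

```text
top [[381.5, 0.0, 253.1], [0.0, 381.5, 187.9], [0.0, 0.0, 1.0]] 0.04355500403195805 [[0.202, -0.957, 0.21, 0.437], [-0.979, -0.198, 0.041, -0.005], [0.003, -0.214, -0.977, 0.774], [0.0, 0.0, 0.0, 1.0]]
side [[416.4, 0.0, 256.7], [0.0, 416.4, 184.6], [0.0, 0.0, 1.0]] -0.0037027978735649104 [[0.723, -0.398, 0.564, 0.166], [-0.69, -0.431, 0.581, -0.395], [0.012, -0.81, -0.586, 0.538], [0.0, 0.0, 0.0, 1.0]]
{'clock': 0.1, 'joint_pos': array([ 1.22336527e+00,  4.91464221e-01,  1.55938962e+00, -1.10846250e-05,
        1.09169237e+00, -1.05617474e-01]), 'joint_vel': array([ 0.00110351, -0.00036252, -0.00196752, -0.00049123, -0.00094175,
       -0.00014158]), 'tau': array([ 2.01594987e-03, -6.19448876e+01, -2.62031829e+01, -1.13330234e-04,
        2.88172690e-03, -2.86687316e-05]), 'eef_pos': array([0.14957678, 0.60659853, 0.19530759]), 'tcp_rot': array([ 1.20609877e-01,  9.92699869e-01, -4.65704157e-04, -1.02289529e-04]), 'wrist_force': array([-0.05468079,  0.10731595, -0.34454521]), 'torque': array([ 0.00604596,  0.03300504, -0.03137088]), 'grasp_force': 0.0, 'opening': 0.08526842352649067}
```

View pics/top0.png

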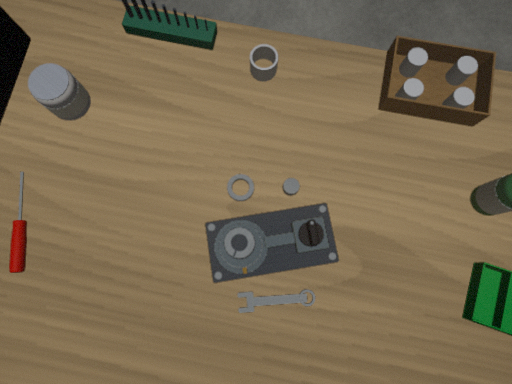

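View pics/side0.png

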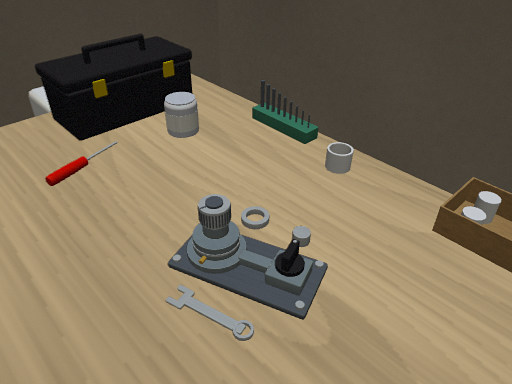

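Top view: plate corners are near (206,222), (328,204), (338,261) and (215,281), with the cap at (239,242) and the knob at (311,233). Side view: cap top is near (214,203), knob bar near (290,252).

```bash
python3 - <<'E'
from h import *
t=cv2.imread('pics/top0.png')[195:290,200:345]; s=cv2.imread('pics/side0.png')[190:315,160:335]
t=cv2.resize(t,(580,380),interpolation=cv2.INTER_CUBIC); s=cv2.resize(s,None,fx=4,fy=4,interpolation=cv2.INTER_CUBIC)
cv2.imwrite('pics/tc.png',t); cv2.imwrite('pics/sc.png',s)
d=viewer.grab_frame('top'); 
# plate: dark bluish mask -> min area rect on z=.014 
im=cv2.cvtColor(d['img'],cv2.COLOR_RGB2HSV); b=d['img'].astype(int)
m=((b[...,2]>=b[...,0]-2)).astype(np.uint8); m[:195]=0; m[285:]=0; m[:,:195]=0; m[:,345:]=0
n,l,st,c=cv2.connectedComponentsWithStats(m); k=1+st[1:,4].argmax(); print(st[k])
cn=max(cv2.findContours((l==k).astype(np.uint8),0,1)[0],key=len)[:,0]
P=np.array([onz(d,u,v,.014)[:2] for u,v in cn],np.float32)
r=cv2.minAreaRect(P); print(r)
E
```

```text
[ 206  204  132   78 6822]
((0.5012918710708618, -0.0296764075756073), (0.11575494706630707, 0.24516132473945618), 21.12619972229004)
```

View pics/tc.png

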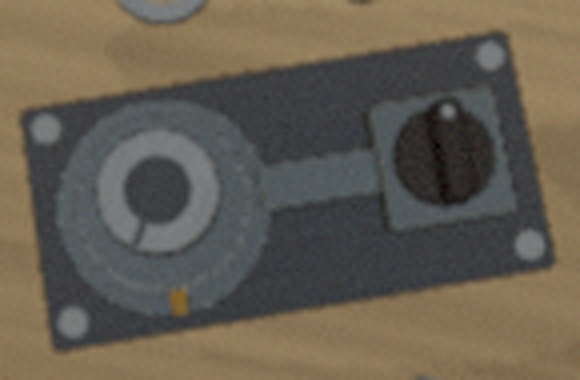

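View pics/sc.png

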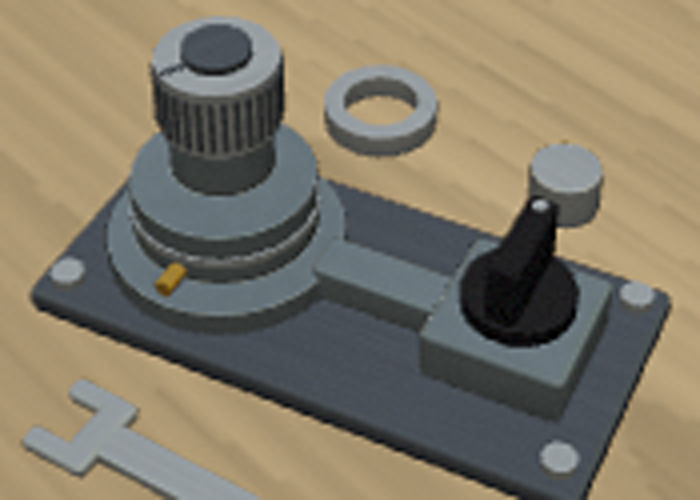

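The top crop puts the cap boss at (239.2,242.5) in full-image pixels, with a scribed mark pointing down and left. The knob centre is near (311,234) with its steel dot at (311.8,222.5). The four plate screws are clear, and the side crop agrees.

```bash
python3 - <<'E'
from h import *
d=viewer.grab_frame('top'); e=viewer.grab_frame('side')
f=lambda x,y:(200+x/4-.4,195+y/4-.4)
B=np.array([onz(d,*f(*p),.016)[:2] for p in((45,128),(490,55),(530,244),(72,322))]); print(B.round(4),B.mean(0))
ax=(B[0]+B[3]-B[1]-B[2])/2; print('ydir',np.degrees(np.arctan2(ax[1],ax[0])),np.linalg.norm(ax))
g=lambda x,y:(160+x/4-.4,190+y/4-.4)
S=np.array([onz(e,*g(*p),.016)[:2] for p in((67,270),(637,294),(560,457))]);print(S.round(4))
c=onz(d,*f(157,190),.1256);print('cap top',c, 'side',onz(e,*g(217,50),.1256))
print('dot top',onz(d,*f(448,110),.08),'side',onz(e,*g(540,206),.08)); print('disc',onz(d,*f(445,155),.055))
m=B.mean(0);u=ax/np.linalg.norm(ax); print('pred cap',m+.06*u,'knob',m-.075*u)
c2=m+.06*u
for p in((137,247),(143,230)):
  q=onz(d,*f(*p),.1216)[:2]-c[:2]; print('mark ang',np.degrees(np.arctan2(q[1],q[0])),np.linalg.norm(q))
E
```

```text
[[ 0.5059  0.0928]
 [ 0.587  -0.1176]
 [ 0.4988 -0.1519]
 [ 0.4173  0.0588]] [ 0.50224592 -0.02948523]
ydir 111.11937008093412 0.2256563662855796
[[ 0.4204  0.0623]
 [ 0.5892 -0.1141]
 [ 0.5016 -0.1481]]
cap top [0.48005435 0.02653953 0.1256    ] side [0.48008244 0.02563679 0.1256    ]
dot top [ 0.54539573 -0.09354113  0.08      ] side [ 0.54585207 -0.09206185  0.08      ]
disc [ 0.52810931 -0.09893471  0.055     ]
pred cap [0.48062718 0.02648467] knob [ 0.52926933 -0.09944762]
mark ang 172.0927312916153 0.024874585568910503
mark ang 171.91519945992746 0.01742708324596573
```

```bash
cat >> h.py <<'E'
from scipy.spatial.transform import Rotation as R
def rel(p,yaw):  # world pos, tool-y yaw deg -> row from current pose; also to state pose chain
    s=manip.read_state(); Rc=R.from_quat(s['tcp_rot']); a=np.radians(yaw)
    y=np.array([np.cos(a),np.sin(a),0]); z=np.array([0,0,-1.]); Rt=R.from_matrix(np.c_[np.cross(y,z),y,z])
    d=Rc.inv().apply(np.array(p)-s['eef_pos'])*1e3; r=(Rc.inv()*Rt).as_rotvec(degrees=True)
    print(np.r_[d,r].round(1).tolist())
def yaw():
    s=manip.read_state(); y=R.from_quat(s['tcp_rot']).apply([0,1,0]); return np.degrees(np.arctan2(y[1],y[0]))
E
python3 - <<'E'
from h import *
rel((.45,.3,.2),90); rel((.529,-.0985,.17),111.1); rel((.529,-.0985,.095),111.1)
E
```

```text
[-365.1, -225.9, -4.4, -0.0, -0.0, -13.9]
[-537.2, -593.9, 25.8, -0.0, -0.0, -35.0]
[-537.2, -593.8, 100.8, -0.0, -0.0, -35.0]
```

Units first: shifts go in shares of 750 mm and turns go in shares of 360 degrees. So -594 mm / 750 = -0.792, -537 mm / 750 = -0.716, -35 degrees / 360 = -0.0972.

Call:
apply_moves(
  motion=[
    [-0.4867, -0.3013, -0.0053, 0, 0, -0.0389],
    [-0.4867, -0.3013, -0.0053, 0, 0, -0.0389],
    [-0.4867, -0.3013, -0.0053, 0, 0, -0.0389],
    [-0.4867, -0.3013, -0.0053, 0, 0, -0.0389],
    [-0.4867, -0.3013, -0.0053, 0, 0, -0.0389],
    [-0.4867, -0.3013, -0.0053, 0, 0, -0.0389],
    [-0.4867, -0.3013, -0.0053, 0, 0, -0.0389],
    [-0.4867, -0.3013, -0.0053, 0, 0, -0.0389],
    [-0.4867, -0.3013, -0.0053, 0, 0, -0.0389],
    [-0.716, -0.792, 0.0347, 0, 0, -0.0972],
    [-0.716, -0.792, 0.0347, 0, 0, -0.0972],
    [-0.716, -0.792, 0.0347, 0, 0, -0.0972],
  ],
  jaw=0.6,
)

```text
clock: 1.45
eef_pos: [0.4775, 0.1615, 0.1894]
tcp_rot: [-0.186, 0.982, 0.0, 0.0]
wrist_force: [0.6, -0.2, -0.6]
opening: 0.0512
grasp_force: 0.0
```

```bash
python3 - <<'E'
from h import *
s=manip.read_state(); print(s['eef_pos'],s['joint_vel'].round(2),s['clock'],yaw(),s['opening'])
rel((.529,-.0985,.17),111.1)
E
```

```text
[0.47753186 0.16146357 0.18936009] [-1.   -0.08  0.24 -0.   -0.17 -1.92] 1.45 111.49018405639339 0.05120932809082886
[47.4, -260.7, 19.3, 0.0, 0.0, 0.4]
```

Converted, -261 mm / 750 = -0.348, 47 mm / 750 = 0.0627.

Call:
apply_moves(
  motion=[
    [0.0627, -0.348, 0.0267, 0, 0, 0],
    [0.0627, -0.348, 0.0267, 0, 0, 0],
    [0.0627, -0.348, 0.0267, 0, 0, 0],
    [0.0627, -0.348, 0.0267, 0, 0, 0],
    [0.0627, -0.348, 0.0267, 0, 0, 0],
    [0.0627, -0.348, 0.0267, 0, 0, 0],
    [0.0627, -0.348, 0.0267, 0, 0, 0],
    [0.0627, -0.348, 0.0267, 0, 0, 0],
  ],
)

```text
clock: 2.25
eef_pos: [0.5274, -0.0969, 0.1694]
tcp_rot: [-0.183, 0.983, 0.0, -0.0]
wrist_force: [0.2, -1.2, 0.9]
opening: 0.0514
grasp_force: 0.0
```

```bash
python3 - <<'E'
from h import *
s=manip.read_state(); print(s['eef_pos'],s['joint_pos'].round(2),s['clock'],yaw(),s['opening'],s['torque'])
rel((.529,-.0985,.1),111.1);rel((.529,-.0985,.055),111.1)
E
```

```text
[ 0.52743837 -0.0969329   0.16935654] [-0.31  0.4   1.81  0.    0.94 -2.24] 2.25 111.12079918168637 0.05141733322520292 [-0.02701411 -0.02126392 -0.01820393]
[-0.9, -2.1, 69.4, 0.0, -0.0, 0.0]
[-0.9, -2.1, 114.4, 0.0, -0.0, 0.0]
```

Converted, 114 mm / 750 = 0.152, 80 mm / 750 = 0.1067.

Call:
apply_moves(
  motion=[
    [-0.0013, -0.0027, 0.0533, 0, 0, 0],
    [-0.0013, -0.0027, 0.1067, 0, 0, 0],
    [-0.0013, -0.0027, 0.152, 0, 0, 0],
    [-0.0013, -0.0027, 0.152, 0, 0, 0],
    [-0.0013, -0.0027, 0.152, 0, 0, 0],
  ],
)

```text
clock: 2.75
eef_pos: [0.5296, -0.0979, 0.0562]
tcp_rot: [-0.184, 0.983, 0.0, -0.0]
wrist_force: [-0.2, 0.3, -0.4]
opening: 0.0513
grasp_force: 0.0
```

Call:
apply_moves(
  motion=[
    [0, 0, 0, 0, 0, 0],
    [0, 0, 0, 0, 0, 0],
    [0, 0, 0, 0, 0, 0],
    [0, 0, 0, 0, 0, 0],
    [0, 0, 0, 0, 0, 0],
    [0, 0, 0, 0, 0, 0],
  ],
  jaw=0,
)

```text
clock: 3.35
eef_pos: [0.5294, -0.0991, 0.0556]
tcp_rot: [-0.183, 0.983, 0.0, 0.0]
wrist_force: [0.9, 0.9, 0.4]
opening: -0.0002
grasp_force: 0.0
```

```bash
python3 - <<'E'
from h import *
s=manip.read_state(); print(s['eef_pos'],s['clock'],yaw(),s['opening'],s['torque'],s['wrist_force'],s['grasp_force'])
E
```

```text
[ 0.52940594 -0.09905748  0.05560023] 3.35 111.13487420601056 -0.00022379436981520418 [ 0.00811372 -0.00352952 -0.01441023] [0.87509455 0.89731728 0.42636298] 0.0
```

```bash
python3 - <<'E'
from h import *
d=grab('side','s1'); e=grab('top','t1')
a=cv2.resize(d['img'][150:340,150:350],(600,570)); cv2.imwrite('pics/s1c.png',a[...,::-1])
print(manip.read_state()['opening'],manip.read_state()['grasp_force'])
E
```

```text
-1.8777746596762017e-05 0.0
```

View pics/s1c.png

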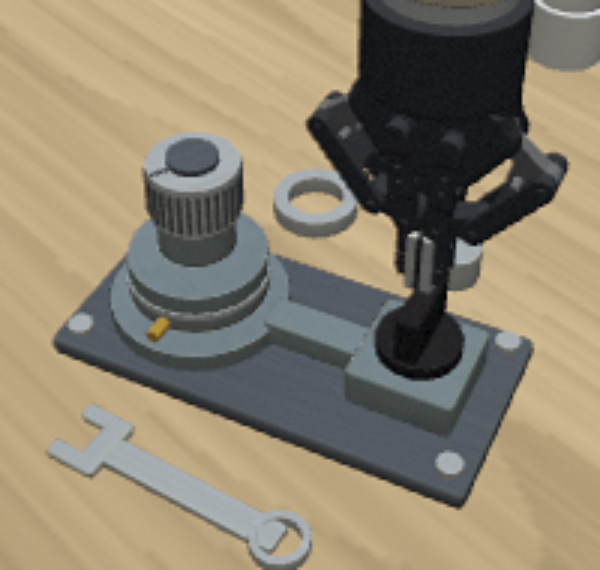

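The fingers are shut on nothing: their tips are at about (289,246) in the full image, up and left of the bar. I'll compare that with where the TCP should project.

```bash
python3 - <<'E'
from h import *
d=viewer.grab_frame('side'); e=viewer.grab_frame('top'); s=manip.read_state()
p=s['eef_pos']; print(p,proj(d,p),proj(e,p))
q=p+[0,0,.019]; print(proj(d,q),proj(e,q), 'bar top',proj(d,(.529,-.0985,.08)))
a=cv2.resize(cv2.imread('pics/t1.png')[190:290,200:350],(750,500)); cv2.imwrite('pics/t1c.png',a)
E
```

```text
[ 0.52937066 -0.09900437  0.05543185] [289.84699928 259.57990214] [311.03524071 232.67495413]
[290.56866291 250.99458353] [312.60332947 231.64595665] bar top [290.38304931 248.36885978]
```

View pics/t1c.png

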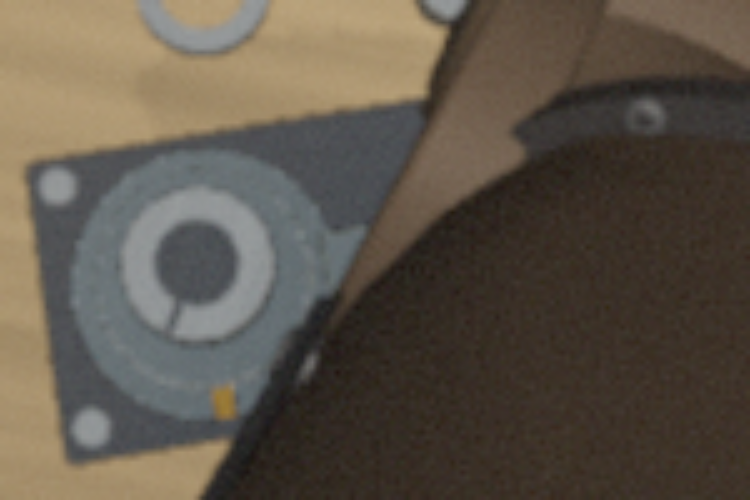

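```bash
python3 - <<'E'
from h import *
a=cv2.imread('pics/s1.png')[210:285,262:322];b=cv2.imread('pics/side0.png')[210:285,262:322]
a=np.hstack([a,b]); a=cv2.resize(a,None,fx=6.5,fy=6.5,interpolation=cv2.INTER_CUBIC)
a=np.clip(a*1.8,0,255).astype(np.uint8); cv2.imwrite('pics/z.png',a); print(a.shape)
E
```

```text
(488, 780, 3)
```

View pics/z.png

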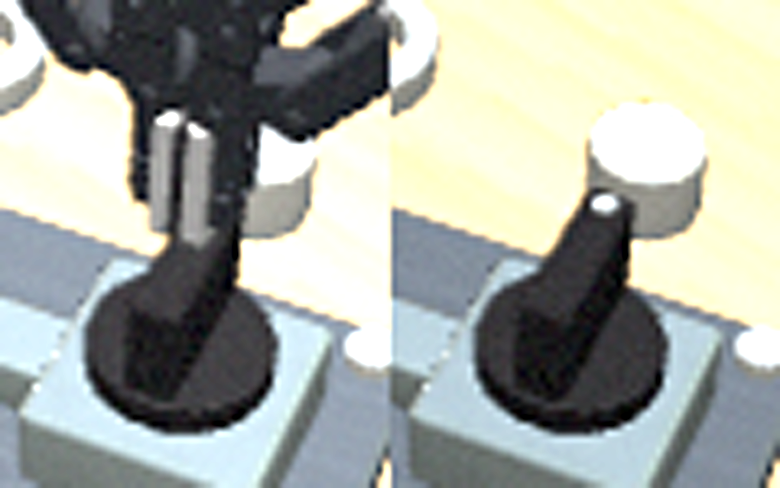

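The closed pads end on or just above the bar's top (tips near z 0.082), so the real fingertips stand about 26 mm higher than the reported TCP. I'll open, descend a bit and test.

Converted, 10 mm / 750 = 0.0133, 5 mm / 750 = 0.0067.

Call:
apply_moves(
  motion=[
    [0, 0, 0, 0, 0, 0],
    [0, 0, 0, 0, 0, 0],
    [0, 0, 0, 0, 0, 0],
    [0, 0, 0, 0, 0, 0],
    [0, 0, 0.0067, 0, 0, 0],
    [0, 0, 0.0133, 0, 0, 0],
    [0, 0, 0.0133, 0, 0, 0],
  ],
  jaw=0.45,
)

```text
clock: 4.25
eef_pos: [0.529, -0.0989, 0.0446]
tcp_rot: [-0.183, 0.983, 0.0, -0.001]
wrist_force: [0.4, -0.2, 0.5]
opening: 0.0383
grasp_force: 0.0
```

Call:
apply_moves(
  motion=[
    [0, 0, 0, 0, 0, 0],
    [0, 0, 0, 0, 0, 0],
    [0, 0, 0, 0, 0, 0],
    [0, 0, 0, 0, 0, 0],
    [0, 0, 0, 0, 0, 0],
  ],
  jaw=0,
)

```text
clock: 4.75
eef_pos: [0.5294, -0.099, 0.0456]
tcp_rot: [-0.184, 0.983, -0.0, 0.0]
wrist_force: [0.5, -0.5, -1.1]
opening: -0.0
grasp_force: 0.0
```

```bash
python3 - <<'E'
from h import *
d=grab('side','s2'); p=manip.read_state()['eef_pos']; print(proj(d,p))
a=np.hstack([cv2.imread(f'pics/{n}.png')[205:290,260:325] for n in('s2','s1')]); a=cv2.resize(a,None,fx=6,fy=6,interpolation=cv2.INTER_CUBIC)
cv2.imwrite('pics/z2.png',np.clip(a*2.2,0,255).astype(np.uint8))
for z in(.0456,.06,.08,.09): print(z,onz(d,292,247,z))
E
```

```text
[289.49764512 263.92048811]
0.0456 [ 0.56062662 -0.07589633  0.0456    ]
0.06 [ 0.54908747 -0.085225    0.06      ]
0.08 [ 0.53306088 -0.0981815   0.08      ]
0.09 [ 0.52504758 -0.10465974  0.09      ]
```

View pics/z2.png

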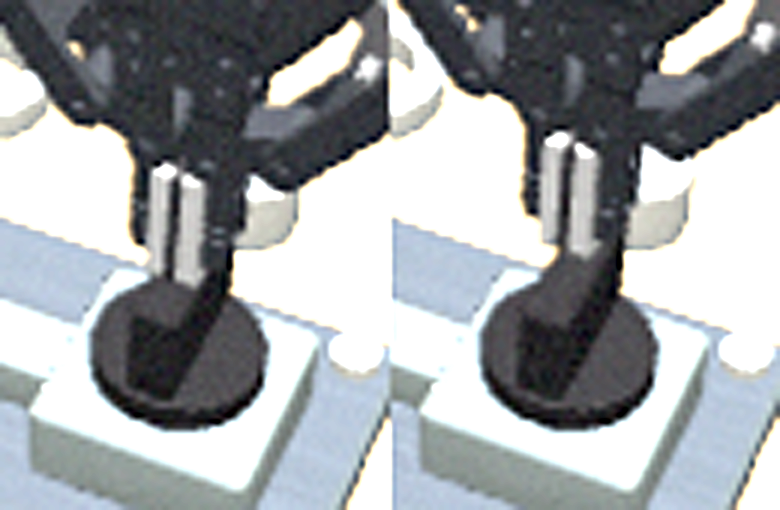

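Both views show the pads in front of and above the bar, and nothing is touching. I'll go lower in small steps with force checks.

Converted, 12 mm / 750 = 0.016, 9 mm / 750 = 0.012.

Call:
apply_moves(
  motion=[
    [0, 0, 0, 0, 0, 0],
    [0, 0, 0, 0, 0, 0],
    [0, 0, 0, 0, 0, 0],
    [0, 0, 0.004, 0, 0, 0],
    [0, 0, 0.008, 0, 0, 0],
    [0, 0, 0.012, 0, 0, 0],
    [0, 0, 0.016, 0, 0, 0],
    [0, 0, 0.016, 0, 0, 0],
  ],
  jaw=0.5,
)

```text
clock: 5.6
eef_pos: [0.5292, -0.0989, 0.0329]
tcp_rot: [-0.184, 0.983, 0.0, -0.0]
wrist_force: [-0.5, -0.0, 0.2]
opening: 0.0427
grasp_force: 0.0
```

Call:
apply_moves(
  motion=[
    [0, 0, 0, 0, 0, 0],
    [0, 0, 0, 0, 0, 0],
    [0, 0, 0, 0, 0, 0],
    [0, 0, 0, 0, 0, 0],
    [0, 0, 0, 0, 0, 0],
  ],
  jaw=0,
)

```text
clock: 6.1
eef_pos: [0.5296, -0.0992, 0.0337]
tcp_rot: [-0.183, 0.983, -0.0, 0.0]
wrist_force: [-1.5, -2.8, 4.0]
opening: 0.012
grasp_force: 59.5
```

Converted, 8 mm / 750 = 0.0107, 6 mm / 750 = 0.008.

Call:
apply_moves(
  motion=[
    [0, 0, 0, 0, 0, 0],
    [0, 0, 0, 0, 0, 0],
    [0, 0, 0.004, 0, 0, 0],
    [0, 0, 0.008, 0, 0, 0],
    [0, 0, 0.0107, 0, 0, 0],
    [0, 0, 0.0107, 0, 0, 0],
  ],
  jaw=0.45,
)

```text
clock: 6.7
eef_pos: [0.5292, -0.0989, 0.025]
tcp_rot: [-0.184, 0.983, 0.0, -0.0]
wrist_force: [-0.4, 0.7, -0.5]
opening: 0.0384
grasp_force: 0.0
```

Call:
apply_moves(
  motion=[
    [0, 0, 0, 0, 0, 0],
    [0, 0, 0, 0, 0, 0],
    [0, 0, 0, 0, 0, 0],
    [0, 0, 0, 0, 0, 0],
    [0, 0, 0, 0, 0, 0],
  ],
  jaw=0,
)

```text
clock: 7.2
eef_pos: [0.5295, -0.0992, 0.0257]
tcp_rot: [-0.183, 0.983, -0.0, 0.0]
wrist_force: [0.0, -2.9, 2.8]
opening: 0.0125
grasp_force: 60.6
```

```bash
python3 - <<'E'
from h import *
s=manip.read_state(); print(s['eef_pos'],s['clock'],yaw(),s['opening'],s['torque'],s['wrist_force'],s['grasp_force'])
d=grab('side','s3'); e=grab('top','t3')
E
```

```text
[ 0.52953998 -0.09915214  0.02568832] 7.2 111.14216191008384 0.012549891636158458 [-0.42504879  0.14501102 -0.0193626 ] [ 0.01877394 -2.92192677  2.82441225] 60.633301734924316
```

Converted, 54 degrees / 360 = 0.15.

Call:
apply_moves(
  motion=[
    [0, 0, 0, 0, 0, 0.0167],
    [0, 0, 0, 0, 0, 0.0333],
    [0, 0, 0, 0, 0, 0.05],
    [0, 0, 0, 0, 0, 0.0667],
    [0, 0, 0, 0, 0, 0.0833],
    [0, 0, 0, 0, 0, 0.1],
    [0, 0, 0, 0, 0, 0.1167],
    [0, 0, 0, 0, 0, 0.1333],
    [0, 0, 0, 0, 0, 0.15],
  ],
)

```text
clock: 8.2
eef_pos: [0.5296, -0.098, 0.0257]
tcp_rot: [0.285, 0.959, 0.001, 0.0]
wrist_force: [1.8, 7.7, 6.2]
opening: 0.0127
grasp_force: 61.0
```

```bash
python3 - <<'E'
from h import *
s=manip.read_state(); print(s['eef_pos'],s['clock'],yaw(),s['opening'],s['torque'],s['wrist_force'],s['grasp_force'])
E
```

```text
[ 0.52961223 -0.09804743  0.02567399] 8.2 56.88420723609951 0.012730824944556638 [ 1.35497128 -0.27055896 -0.04541145] [1.81272248 7.74821114 6.22007731] 61.00369691848755
```

Converted, 27 degrees / 360 = 0.075.

Call:
apply_moves(
  motion=[
    [0, 0, 0, 0, 0, 0.0167],
    [0, 0, 0, 0, 0, 0.0333],
    [0, 0, 0, 0, 0, 0.05],
    [0, 0, 0, 0, 0, 0.0639],
    [0, 0, 0, 0, 0, 0.0722],
    [0, 0, 0, 0, 0, 0.075],
    [0, 0, 0, 0, 0, 0.075],
  ],
)

```text
clock: 8.9
eef_pos: [0.53, -0.0977, 0.0257]
tcp_rot: [0.499, 0.867, 0.001, 0.0]
wrist_force: [4.4, 10.7, 5.2]
opening: 0.0125
grasp_force: 61.0
```

```bash
python3 - <<'E'
from h import *
s=manip.read_state(); print(s['eef_pos'],s['clock'],yaw(),s['opening'],s['torque'],s['wrist_force'],s['grasp_force'])
E
```

```text
[ 0.53004107 -0.09772596  0.02569945] 8.9 30.175154861376914 0.012496154290161699 [ 1.82212615 -0.65094196  0.54226025] [ 4.3955054  10.74747747  5.15535795] 61.04319512844086
```

Converted, -120 mm / 750 = -0.16, -80 mm / 750 = -0.1067, -1 degrees / 360 = -0.0028.

Call:
apply_moves(
  motion=[
    [0, 0, 0, 0, 0, -0.0028],
    [0, 0, 0, 0, 0, -0.0028],
    [0, 0, 0, 0, 0, -0.0028],
    [0, 0, 0, 0, 0, -0.0028],
    [0, 0, -0.0533, 0, 0, -0.0028],
    [0, 0, -0.1067, 0, 0, -0.0028],
    [0, 0, -0.16, 0, 0, -0.0028],
    [0, 0, -0.16, 0, 0, -0.0028],
  ],
  jaw=0.5,
)

```text
clock: 9.7
eef_pos: [0.5314, -0.0997, 0.1501]
tcp_rot: [0.491, 0.871, 0.001, 0.004]
wrist_force: [0.7, -0.2, 0.3]
opening: 0.0425
grasp_force: 0.0
```

```bash
python3 - <<'E'
from h import *
s=manip.read_state(); print(s['eef_pos'],s['clock'],yaw(),s['opening'],s['torque'])
d=viewer.grab_frame('side'); cv2.imwrite('pics/s4.png',cv2.resize(np.clip(d['img'][120:310,180:340,::-1]*1.6,0,255).astype(np.uint8),None,fx=3,fy=3))
print((proj(d,s['eef_pos'])-[180,120])*3,(proj(d,s['eef_pos']+[0,0,.036])-[180,120])*3)
rel((.481,.0265,.145),140)
E
```

```text
[ 0.53136249 -0.09967894  0.15009284] 9.7 31.129387176895243 0.042544052866663816 [-0.03544042 -0.05753451  0.023676  ]
[344.916223   279.84506572] [350.02482059 220.601089  ]
[133.2, 22.9, 2.2, -0.1, 0.3, -108.9]
```

View pics/s4.png

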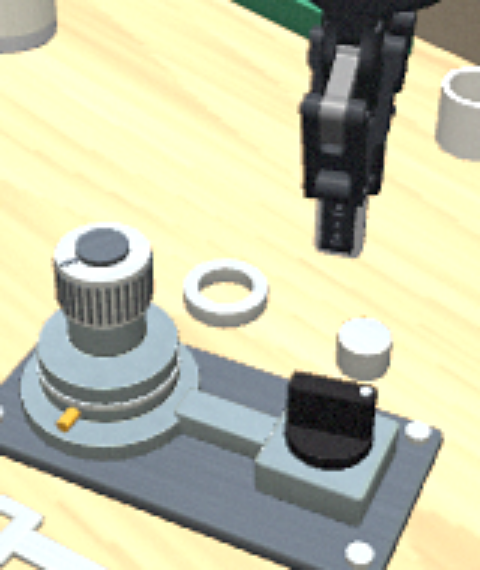

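The knob is locked: the bar has turned about 80° and its dot is at right, (365,392) in the crop. Cap and loose parts haven't moved. Next, move above the cap.

Converted, 133 mm / 750 = 0.1773, 121 mm / 750 = 0.1613, -96 degrees / 360 = -0.2667.

Call:
apply_moves(
  motion=[
    [0.0147, 0.0027, 0, 0, 0, -0.0222],
    [0.0293, 0.0053, 0, 0, 0, -0.0444],
    [0.044, 0.008, 0, 0, 0, -0.0667],
    [0.0587, 0.0107, 0, 0, 0, -0.0889],
    [0.0733, 0.0133, 0, 0, 0, -0.1111],
    [0.088, 0.016, 0, 0, 0, -0.1333],
    [0.1027, 0.0187, 0, 0, 0, -0.1556],
    [0.1173, 0.02, 0, 0, 0, -0.1778],
    [0.132, 0.0227, 0, 0, 0, -0.2],
    [0.1467, 0.0253, 0, 0, 0, -0.2222],
    [0.1613, 0.028, 0, 0, 0, -0.2444],
    [0.1773, 0.0307, 0, 0, 0, -0.2667],
  ],
  jaw=1,
)

```text
clock: 10.95
eef_pos: [0.4795, 0.0271, 0.1441]
tcp_rot: [-0.321, 0.947, 0.0, -0.001]
wrist_force: [0.7, -0.8, -0.7]
opening: 0.0854
grasp_force: 0.0
```

```bash
python3 - <<'E'
from h import *
s=manip.read_state(); print(s['eef_pos'],s['clock'],yaw(),s['opening'],s['joint_pos'].round(2))
rel((.481,.0265,.09),140);rel((.481,.0265,.062),140)
E
```

```text
[0.47948656 0.02706026 0.14411188] 10.95 127.45370565994844 0.08542097168112105 [-0.08  0.36  1.96  0.    0.82 -2.31]
[-0.9, -1.4, 54.1, 0.1, -0.1, -12.5]
[-1.0, -1.5, 82.1, 0.1, -0.1, -12.5]
```

Converted, 86 mm / 750 = 0.1147, 82 mm / 750 = 0.1093, -12 degrees / 360 = -0.0333.

Call:
apply_moves(
  motion=[
    [-0.0013, -0.0013, 0.0267, 0, 0, -0.0167],
    [-0.0013, -0.0013, 0.06, 0, 0, -0.0333],
    [-0.0013, -0.0013, 0.0867, 0, 0, -0.0333],
    [-0.0013, -0.0013, 0.1, 0, 0, -0.0333],
    [-0.0013, -0.0013, 0.1093, 0, 0, -0.0333],
    [-0.0013, -0.0013, 0.1147, 0, 0, -0.0333],
    [-0.0013, -0.0013, 0.1147, 0, 0, -0.0333],
  ],
)

```text
clock: 11.65
eef_pos: [0.4817, 0.0265, 0.0593]
tcp_rot: [-0.416, 0.909, 0.0, -0.0]
wrist_force: [0.2, 0.9, 0.1]
opening: 0.0855
grasp_force: 0.0
```

Call:
apply_moves(
  motion=[
    [0, 0, 0, 0, 0, 0],
    [0, 0, 0, 0, 0, 0],
    [0, 0, 0, 0, 0, 0],
    [0, 0, 0, 0, 0, 0],
    [0, 0, 0, 0, 0, 0],
  ],
  jaw=0,
)

```text
clock: 12.15
eef_pos: [0.4818, 0.0267, 0.0603]
tcp_rot: [-0.416, 0.909, -0.0, 0.0]
wrist_force: [-1.7, 0.5, 9.4]
opening: 0.0504
grasp_force: 60.7
```

```bash
python3 - <<'E'
from h import *
s=manip.read_state(); print(s['eef_pos'],s['clock'],yaw(),s['opening'],s['torque'],s['wrist_force'],s['grasp_force'])
E
```

```text
[0.48181421 0.0266589  0.06033734] 12.15 139.1482592396719 0.05035840060732937 [ 0.19246577  0.43466724 -0.00293976] [-1.66108292  0.48993936  9.3962657 ] 60.71573853492737
```

Converted, 0.8 mm / 750 = 0.0011, 0.7 mm / 750 = 0.0009, 70 degrees / 360 = 0.1944.

Call:
apply_moves(
  motion=[
    [0, 0, 0.0001, 0, 0, 0.0194],
    [0, 0, 0.0003, 0, 0, 0.0389],
    [0, 0, 0.0003, 0, 0, 0.0583],
    [0, 0, 0.0004, 0, 0, 0.0778],
    [0, 0, 0.0005, 0, 0, 0.0972],
    [0, 0, 0.0007, 0, 0, 0.1167],
    [0, 0, 0.0007, 0, 0, 0.1361],
    [0, 0, 0.0008, 0, 0, 0.1556],
    [0, 0, 0.0009, 0, 0, 0.175],
    [0, 0, 0.0011, 0, 0, 0.1944],
    [0, 0, 0.0011, 0, 0, 0.1944],
  ],
)

```text
clock: 13.25
eef_pos: [0.4816, 0.0274, 0.0596]
tcp_rot: [0.183, 0.983, 0.001, 0.0]
wrist_force: [-2.7, 9.7, 9.5]
opening: 0.0502
grasp_force: 60.8
```

```bash
cat > st.py <<'E'
from h import *
s=manip.read_state(); print(s['eef_pos'].round(4),s['clock'],'yaw',yaw().round(1),s['opening'].round(4),s['torque'].round(2),s['wrist_force'].round(1),s['grasp_force'].round(0))
E
python3 st.py
python3 - <<'E'
from h import *
d=grab('side','s5')
E
```

```text
Traceback (most recent call last):
  File "st.py", line 2, in <module>
    s=manip.read_state(); print(s['eef_pos'].round(4),s['clock'],'yaw',yaw().round(1),s['opening'].round(4),s['torque'].round(2),s['wrist_force'].round(1),s['grasp_force'].round(0))
                                                                                      ^^^^^^^^^^^^^^^^^^
AttributeError: 'float' object has no attribute 'round'
```

```bash
sed -i "s/s\['opening'\].round(4)/round(s['opening'],4)/; s/s\['grasp_force'\].round(0)/s['grasp_force']/" st.py; python3 st.py
```

```text
[0.4816 0.0273 0.0596] 13.3 yaw 69.1 0.0499 [ 1.27  0.47 -0.02] [-2.6  9.4  9.7] 60.7824182510376
```

Converted, 0.3 mm / 750 = 0.0004, 0.2 mm / 750 = 0.0003, 28 degrees / 360 = 0.0778.

Call:
apply_moves(
  motion=[
    [0, 0, 0.0001, 0, 0, 0.0194],
    [0, 0, 0.0003, 0, 0, 0.0389],
    [0, 0, 0.0003, 0, 0, 0.0583],
    [0, 0, 0.0004, 0, 0, 0.0778],
    [0, 0, 0.0004, 0, 0, 0.0778],
  ],
)

```text
clock: 13.8
eef_pos: [0.4818, 0.0276, 0.0593]
tcp_rot: [0.416, 0.91, 0.001, 0.0]
wrist_force: [-1.6, 11.5, 8.9]
opening: 0.0501
grasp_force: 60.7
```

```bash
python3 st.py
```

```text
[0.4818 0.0276 0.0593] 13.8 yaw 40.9 0.0501 [ 1.79  0.37 -0.08] [-1.6 11.5  8.9] 60.6995415687561
```

Converted, 0.1 mm / 750 = 0.0001, 12 degrees / 360 = 0.0333.

Call:
apply_moves(
  motion=[
    [0, 0, 0.0001, 0, 0, 0.0167],
    [0, 0, 0.0001, 0, 0, 0.0333],
    [0, 0, 0.0001, 0, 0, 0.0333],
  ],
)

```text
clock: 14.1
eef_pos: [0.4819, 0.0277, 0.0591]
tcp_rot: [0.508, 0.861, 0.001, 0.0]
wrist_force: [-0.3, 12.9, 9.3]
opening: 0.0503
grasp_force: 60.8
```

```bash
python3 st.py
```

```text
[0.4819 0.0277 0.0591] 14.1 yaw 28.9 0.0503 [ 1.96  0.24 -0.1 ] [-0.3 12.9  9.3] 60.75030863285065
```

Converted, 0.1 mm / 750 = 0.0001, 12 degrees / 360 = 0.0333.

Call:
apply_moves(
  motion=[
    [0, 0, 0.0001, 0, 0, 0.0167],
    [0, 0, 0.0001, 0, 0, 0.0333],
    [0, 0, 0.0001, 0, 0, 0.0333],
  ],
)

```text
clock: 14.4
eef_pos: [0.482, 0.0277, 0.059]
tcp_rot: [0.595, 0.803, 0.001, 0.0]
wrist_force: [-0.7, 13.7, 7.2]
opening: 0.0501
grasp_force: 60.9
```

```bash
python3 st.py
```

```text
[0.482  0.0277 0.059 ] 14.4 yaw 16.9 0.0501 [ 2.12  0.12 -0.06] [-0.7 13.7  7.2] 60.894412994384766
```

Converted, 1 mm / 750 = 0.0013, 0.3 mm / 750 = 0.0004, 12 degrees / 360 = 0.0333.

Call:
apply_moves(
  motion=[
    [0.0013, 0.0004, 0.0001, 0, 0, 0.0167],
    [0.0013, 0.0004, 0.0001, 0, 0, 0.0333],
    [0.0013, 0.0004, 0.0001, 0, 0, 0.0333],
  ],
)

```text
clock: 14.7
eef_pos: [0.4822, 0.0279, 0.0589]
tcp_rot: [0.676, 0.737, 0.001, 0.001]
wrist_force: [0.4, 3.9, 5.9]
opening: 0.0506
grasp_force: 61.1
```

```bash
python3 st.py
```

```text
[0.4822 0.0279 0.0589] 14.7 yaw 4.9 0.0506 [ 0.53  0.18 -0.05] [0.4 3.9 5.9] 61.05133652687073
```

Converted, 0.1 mm / 750 = 0.0001, 10 degrees / 360 = 0.0278.

Call:
apply_moves(
  motion=[
    [0, 0, 0.0001, 0, 0, 0.0167],
    [0, 0, 0.0001, 0, 0, 0.0278],
    [0, 0, 0.0001, 0, 0, 0.0278],
  ],
)

```text
clock: 15.0
eef_pos: [0.4823, 0.0279, 0.0588]
tcp_rot: [0.737, 0.676, 0.001, 0.001]
wrist_force: [0.4, 4.2, 5.6]
opening: 0.0506
grasp_force: 61.1
```

```bash
python3 st.py
```

```text
[0.4823 0.0279 0.0588] 15.0 yaw -5.0 0.0506 [ 0.64  0.06 -0.07] [0.4 4.2 5.6] 61.09627604484558
```

Converted, 0.1 mm / 750 = 0.0001, 10 degrees / 360 = 0.0278.

Call:
apply_moves(
  motion=[
    [0, 0, 0.0001, 0, 0, 0.0167],
    [0, 0, 0.0001, 0, 0, 0.0278],
    [0, 0, 0.0001, 0, 0, 0.0278],
  ],
)

```text
clock: 15.3
eef_pos: [0.4824, 0.0274, 0.0587]
tcp_rot: [0.793, 0.609, 0.001, 0.001]
wrist_force: [0.7, -1.5, 6.4]
opening: 0.0506
grasp_force: 61.7
```

```bash
python3 st.py
```

```text
[0.4824 0.0274 0.0587] 15.3 yaw -14.9 0.0506 [-0.33  0.01 -0.  ] [ 0.7 -1.5  6.4] 61.685614585876465
```

Converted, 0.1 mm / 750 = 0.0001, 10 degrees / 360 = 0.0278.

Call:
apply_moves(
  motion=[
    [0, 0, 0.0001, 0, 0, 0.0167],
    [0, 0, 0.0001, 0, 0, 0.0278],
    [0, 0, 0.0001, 0, 0, 0.0278],
  ],
)

```text
clock: 15.6
eef_pos: [0.4826, 0.0277, 0.0585]
tcp_rot: [0.843, 0.538, 0.001, 0.001]
wrist_force: [1.4, 1.1, 6.9]
opening: 0.0504
grasp_force: 62.1
```

```bash
python3 st.py
```

```text
[0.4826 0.0277 0.0585] 15.6 yaw -24.8 0.0504 [ 0.18 -0.29  0.08] [1.4 1.1 6.9] 62.07072973251343
```

Converted, 0.1 mm / 750 = 0.0001, 8 degrees / 360 = 0.0222.

Call:
apply_moves(
  motion=[
    [0, 0, 0.0001, 0, 0, 0.0139],
    [0, 0, 0.0001, 0, 0, 0.0222],
    [0, 0, 0.0001, 0, 0, 0.0222],
  ],
)

```text
clock: 15.9
eef_pos: [0.4824, 0.0273, 0.0584]
tcp_rot: [0.878, 0.479, 0.001, 0.001]
wrist_force: [0.4, -3.0, 7.0]
opening: 0.0502
grasp_force: 62.4
```

```bash
python3 st.py; python3 -c "
from h import *
d=grab('side','s6')"
```

```text
[0.4824 0.0273 0.0584] 15.9 yaw -32.8 0.0502 [-0.63 -0.03  0.02] [ 0.4 -3.   7. ] 62.390509843826294
```

Converted, 0.1 mm / 750 = 0.0001, 8 degrees / 360 = 0.0222.

Call:
apply_moves(
  motion=[
    [0, 0, 0.0001, 0, 0, 0.0139],
    [0, 0, 0.0001, 0, 0, 0.0222],
    [0, 0, 0.0001, 0, 0, 0.0222],
  ],
)

```text
clock: 16.25
eef_pos: [0.4826, 0.0275, 0.0582]
tcp_rot: [0.909, 0.416, 0.001, 0.001]
wrist_force: [1.5, -1.1, 5.4]
opening: 0.0502
grasp_force: 62.6
```

```bash
python3 st.py
```

```text
[0.4826 0.0275 0.0582] 16.25 yaw -40.8 0.0502 [-0.15 -0.24 -0.06] [ 1.5 -1.1  5.4] 62.591832876205444
```

Converted, 8 degrees / 360 = 0.0222.

Call:
apply_moves(
  motion=[
    [0, 0, 0, 0, 0, 0.0111],
    [0, 0, 0, 0, 0, 0.0222],
    [0, 0, 0, 0, 0, 0.0222],
  ],
)

```text
clock: 16.55
eef_pos: [0.4825, 0.0274, 0.0581]
tcp_rot: [0.936, 0.353, 0.001, 0.001]
wrist_force: [2.6, -2.2, 6.2]
opening: 0.0502
grasp_force: 62.8
```

```bash
python3 st.py
```

```text
[0.4825 0.0274 0.0581] 16.55 yaw -48.7 0.0502 [-0.38 -0.33  0.7 ] [ 2.6 -2.2  6.2] 62.83285975456238
```

Converted, 8 degrees / 360 = 0.0222.

Call:
apply_moves(
  motion=[
    [0, 0, 0, 0, 0, 0.0111],
    [0, 0, 0, 0, 0, 0.0222],
    [0, 0, 0, 0, 0, 0.0222],
  ],
)

```text
clock: 16.85
eef_pos: [0.4827, 0.0275, 0.0581]
tcp_rot: [0.958, 0.286, 0.001, 0.0]
wrist_force: [3.6, -1.4, 5.3]
opening: 0.0505
grasp_force: 62.9
```

```bash
python3 st.py
```

```text
[0.4827 0.0275 0.0581] 16.85 yaw -56.7 0.0505 [-0.21 -0.64  0.39] [ 3.6 -1.4  5.3] 62.90369510650635
```

Converted, -0.3 mm / 750 = -0.0004, -0.2 mm / 750 = -0.0003, -28 degrees / 360 = -0.0778.

Call:
apply_moves(
  motion=[
    [0, 0, -0.0001, 0, 0, -0.0194],
    [0, 0, -0.0003, 0, 0, -0.0389],
    [0, 0, -0.0003, 0, 0, -0.0583],
    [0, 0, -0.0004, 0, 0, -0.0778],
    [0, 0, -0.0004, 0, 0, -0.0778],
  ],
)

```text
clock: 17.35
eef_pos: [0.4825, 0.0277, 0.0584]
tcp_rot: [0.859, 0.512, 0.001, 0.0]
wrist_force: [3.3, 1.0, 6.7]
opening: 0.0505
grasp_force: 63.0
```

```bash
python3 st.py
```

```text
[0.4825 0.0277 0.0584] 17.35 yaw -28.4 0.0505 [ 0.12 -0.61  0.05] [3.3 1.  6.7] 62.978113889694214
```

Converted, 0.2 mm / 750 = 0.0003, 0.1 mm / 750 = 0.0001, 24 degrees / 360 = 0.0667.

Call:
apply_moves(
  motion=[
    [0, 0, 0.0001, 0, 0, 0.0194],
    [0, 0, 0.0003, 0, 0, 0.0389],
    [0, 0, 0.0003, 0, 0, 0.0583],
    [0, 0, 0.0003, 0, 0, 0.0667],
    [0, 0, 0.0003, 0, 0, 0.0667],
  ],
)

```text
clock: 17.85
eef_pos: [0.4827, 0.0275, 0.0581]
tcp_rot: [0.948, 0.319, 0.001, 0.0]
wrist_force: [4.1, -0.2, 6.0]
opening: 0.0504
grasp_force: 62.9
```

```bash
python3 st.py
```

```text
[0.4827 0.0275 0.0581] 17.85 yaw -52.8 0.0504 [-0.17 -0.82 -0.12] [ 4.1 -0.2  6. ] 62.8675103187561
```

Converted, 2 degrees / 360 = 0.0056.

Call:
apply_moves(
  motion=[
    [0, 0, 0, 0, 0, 0.0056],
    [0, 0, 0, 0, 0, 0.0056],
  ],
)

```text
clock: 18.05
eef_pos: [0.4827, 0.0275, 0.0581]
tcp_rot: [0.953, 0.303, 0.001, 0.0]
wrist_force: [4.8, -0.4, 4.7]
opening: 0.0501
grasp_force: 62.9
```

```bash
python3 st.py
```

```text
[0.4827 0.0275 0.0581] 18.05 yaw -54.7 0.0501 [-0.23 -0.85 -0.12] [ 4.8 -0.4  4.7] 62.877641916275024
```

Converted, 2 degrees / 360 = 0.0056.

Call:
apply_moves(
  motion=[
    [0, 0, 0, 0, 0, 0.0056],
    [0, 0, 0, 0, 0, 0.0056],
  ],
)

```text
clock: 18.25
eef_pos: [0.4827, 0.0275, 0.0581]
tcp_rot: [0.958, 0.287, 0.001, 0.0]
wrist_force: [5.6, -0.3, 5.9]
opening: 0.0503
grasp_force: 62.9
```

```bash
python3 st.py
```

```text
[0.4827 0.0275 0.0581] 18.25 yaw -56.6 0.0503 [-0.26 -0.85  0.24] [ 5.6 -0.3  5.9] 62.852067947387695
```

Converted, 2 degrees / 360 = 0.0056.

Call:
apply_moves(
  motion=[
    [0, 0, 0, 0, 0, 0.0056],
    [0, 0, 0, 0, 0, 0.0056],
  ],
)

```text
clock: 18.45
eef_pos: [0.4827, 0.0274, 0.0581]
tcp_rot: [0.963, 0.271, 0.001, 0.0]
wrist_force: [4.7, -0.5, 3.6]
opening: 0.0505
grasp_force: 62.9
```

```bash
python3 st.py
```

```text
[0.4827 0.0274 0.0581] 18.45 yaw -58.6 0.0505 [-0.25 -0.79  0.46] [ 4.7 -0.5  3.6] 62.876601219177246
```

The stop comes back at yaw ≈ -56.5°, so the cap is bottomed. Now back off a quarter turn to yaw ≈ +34°.

Converted, -1 mm / 750 = -0.0013, -0.9 mm / 750 = -0.0012, -92.5 degrees / 360 = -0.2569.

Call:
apply_moves(
  motion=[
    [0, 0, -0.0001, 0, 0, -0.0222],
    [0, 0, -0.0003, 0, 0, -0.0444],
    [0, 0, -0.0004, 0, 0, -0.0667],
    [0, 0, -0.0005, 0, 0, -0.0889],
    [0, 0, -0.0005, 0, 0, -0.1111],
    [0, 0, -0.0007, 0, 0, -0.1333],
    [0, 0, -0.0008, 0, 0, -0.1556],
    [0, 0, -0.0009, 0, 0, -0.1778],
    [0, 0, -0.0011, 0, 0, -0.2],
    [0, 0, -0.0012, 0, 0, -0.2222],
    [0, 0, -0.0013, 0, 0, -0.2444],
    [0, 0, -0.0013, 0, 0, -0.2569],
  ],
)

```text
clock: 19.65
eef_pos: [0.482, 0.0276, 0.059]
tcp_rot: [0.468, 0.884, 0.0, 0.0]
wrist_force: [1.0, -0.9, 9.0]
opening: 0.0503
grasp_force: 63.0
```

Call:
apply_moves(
  motion=[
    [0, 0, 0, 0, 0, 0],
    [0, 0, 0, 0, 0, 0],
    [0, 0, 0, 0, 0, 0],
  ],
)

```text
clock: 19.95
eef_pos: [0.482, 0.0276, 0.059]
tcp_rot: [0.47, 0.882, 0.0, 0.0]
wrist_force: [2.2, -0.9, 7.6]
opening: 0.0505
grasp_force: 63.2
```

```bash
python3 st.py; python3 - <<'E'
from h import *
d=viewer.grab_frame('side'); e=viewer.grab_frame('top')
a=cv2.resize(d['img'][150:310,165:335],(510,480)); b=cv2.resize(cv2.imread('pics/s5.png')[170:250,175:255],(280,280))[...,::-1]
c=np.zeros((480,790,3),np.uint8); c[:,:510]=a; c[:280,510:]=b; c[280:,510:]=cv2.resize(e['img'][190:270,200:312],(280,200))
cv2.imwrite('pics/fin.png',np.clip(c[...,::-1]*1.6,0,255).astype(np.uint8))
E
```

```text
[0.482  0.0276 0.059 ] 19.95 yaw 33.9 0.0505 [-0.02 -0.38  0.05] [ 2.2 -0.9  7.6] 63.155643939971924
```

View pics/fin.png

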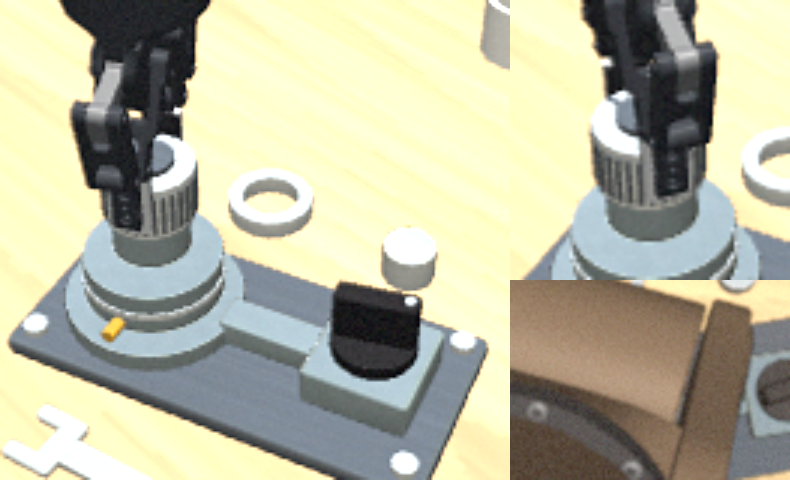

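The final picture shows the fingers gripping the knurled side of the cap at about (130,210). The knob is locked at (375,330), and the ring, spare cap and wrench haven't been disturbed. I'm handing the job in.

```bash
python3 -c "
from workcell import ticket
print(ticket.finish_job())"
```

```text
the job is handed in; nothing more can be done
None
```

I handed the job in at about 20 s of the 61 s allowed: the knob is locked, and the cap was bottomed, backed off about 90° and is still held at about 63 N. The quarter turn is measured from gripper yaw, not seen on the cap, because the pads slipped slightly at the stop; the bystander parts in view looked undisturbed.

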